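# Load the tube block in the shaker and lock its hold-down leg

## Task

Lower the aluminium tube block with the tongue into the matching pocket of the shaker so that it sits flat and fully home (don't drop it in), and let it go. Then take hold of the shaker's sliding leg at its handle, push it out over the block until its pointer stands at the line on the white index block, with the cam lever still wide open, and only there squeeze the lever fully shut against the handle. Finish still holding: both spring back, so stay there gripping handle and lever together, lever shut and leg at the line; leave everything else where it stands.

Things in the scene. Friction and masses are not known exactly. Their poses are not given: they have to be found in the camera images.
- block_center (a point): centre (half-way up) of the loose aluminium tube block, about 0.45 kg: body 96 mm long (this point's y), 56 mm wide (x), 42 mm high (z up), 15 dark tube holes drawn on top, plus a tongue 24 mm wide, 10 mm long and full height in the middle of its +y end. Lies on the table, top up; grip it across the 56 mm width
- block_tongue (a point): middle of the end face of the block's tongue, 58 mm from block_center along its +y, half-way up
- pocket (a point): middle of the pocket's floor (its 96 x 56 mm part, tongue slot not counted), 65 mm above the table. Its x, y, z axes are where the block's own axes must come to lie. Rim 12 mm high and 9 mm thick above the floor, 2 mm play on each side of the block; the slot for the tongue is in the middle of the +y end. 'Pocket frame' below means this point's axes
- shaker: the fixed laboratory shaker that carries pocket, rail and mark: white body, steel top 65 mm high, 200 mm along x and 330 mm along y; origin at table level under its middle, 80 mm in -y of the pocket; axes as the pocket's
- leg (a joint): how far the sliding leg is out, m: 0 = retracted, 0.09 = end of travel. The 18 mm wide bar slides along the pocket frame's +y in a rail on the -y side of the pocket, on the pocket's middle line x = 0, and passes 4 mm above the seated block. A spring (90 N/m) pulls it back against 2 N friction: pushing it to the mark takes 5 to 9 N and it slides back if let go
- leg_pointer (a point): tip of the leg's pointer, a thin dark arm 4 mm wide that sticks out sideways (+x of the pocket frame) from the rear of the bar, 58 mm above the pocket floor; moves with the leg
- mark_line (a point): the length mark: middle of a 3 mm black line (along x) on top of a white index block (26 mm in x, 24 mm in y, 50 mm high) standing on the shaker beside the rail, just below the pointer's tip. Leg at length = pointer tip at the line's y (pocket frame). At the start the pointer is 30 to 75 mm short of it, on the -y side
- grip_plate (a point): centre of the upright grip plate of the leg's black handle: 10 mm thick (x), 36 mm long (y), 44 mm high, top 100 mm above the pocket floor. It rides on the leg and cannot move sideways
- flange (a point): rear face (looking to -y) of the handle's upright cross flange, 18 mm in +y of grip_plate. The flange reaches from the plate out to 42 mm on the -x side of grip_plate, 5 mm thick, top 97 mm above the pocket floor. This point lies on its rear face, 25 mm in -x of grip_plate. A fingertip behind it, on the plate's -x side, can push the leg forward
- lever (a joint): angle of the sprung cam lever, rad: 0 = shut (knob against the grip plate), 0.47 = wide open, where a spring holds it (4 N at the knob to start closing, 6 N to keep it shut). It swings level about an upright pivot on the leg, 41 mm in +y and 15 mm in +x of grip_plate
- lever_knob (a point): middle of the lever's upright round steel knob, 12 mm across, 34 mm from the pivot, on the +x side of the grip plate; top 100 mm above the pocket floor. Its flat arm's top is 66 mm above the pocket floor: keep fingertips 70 mm or more above it. Plate and knob span, from grip_plate, -5 to +21 mm in x when shut, -5 to +36 mm wide open. One hand takes both from above, closing along x
- square_block: plain square aluminium block 56 x 56 x 30 mm with nine holes, no tongue; not part of the job
- amber_bottle: amber reagent bottle, 70 mm across, 150 mm tall; leave alone
- beaker: glass beaker, 72 mm across, 95 mm tall; leave alone
- culture_flask: clear flat culture flask lying down, 75 x 145 x 34 mm; leave alone
- tube_rack: white rack 80 x 160 mm with capped tubes, about 100 mm tall; leave alone
- jar: small white jar, 54 mm across, 60 mm tall; leave alone
- marker_pen: black marker pen lying down, 12 mm thick, 137 mm long; leave alone
Mind the look-alikes: they are no part of the job. What is shaped like the part that bears block_center but yellow is not meant.

How it is judged:
By the outcome, as a careful person would: the job done as asked, in the order asked, and still so for the second after the job is handed in, while the arm keeps its last pose, push and grip.
It also fails if it takes over 58 s, if anything falls off the work surface, if the arm or the gripper's body presses on something with over 40 N, if the wrist force passes 120 N, or if a joint passes its speed limit or range.

## Robot

A 7-joint arm with a two-finger parallel gripper is mounted at the origin on the work surface. World frame = base frame: x ahead of the robot, y to its left, z up, the work surface at z = 0. Lengths are in m, angles in rad, forces in N, time in s.
With the tool pointing down it reaches from about 0.4 to 0.85 m from the base axis. Payload 4.4 kg.
Tool frame: the origin (TCP) lies on the centre line of the jaws, within the pads' length; the fingertips stand 8 mm ahead of it and the grasp point (between the pads) lies 11 mm behind it (env.tips_ahead is the distance from the TCP to the fingertips, in m); z points along the fingers, x is the direction in which the jaws open and shut, and the axes are right-handed (so a half turn about z gives the same grasp; the last joint's range is limited). The gripper opens to 94 mm and grips with 3 to 60 N. Pads are 16 mm wide; open, the fingers measure 119 mm over their backs; the gripper's body (75 mm by 177 mm) begins 78 mm behind the grasp point.
Start: joints at [1.054, 0.628, 0.038, 1.517, -0.027, 0.996, -0.02], TCP at [0.283, -0.585, 0.213] pointing down, gripper open.
Joint ranges: [-3.06, 3.06], [-0.37, 2.12], [-1.25, 1.32], [0.18, 2.47], [-1.1, 4.24], [0.23, 1.98], [-2.94, 2.94]. Speed limits (rad/s): [2.57, 2.57, 3.14, 3.14, 3.14, 3.14, 3.14].

## Interface

Orientations are given as [roll, pitch, yaw] about the fixed x, y, z axes, in that order (R = Rz(yaw) Ry(pitch) Rx(roll)).
In Python, from rig import env, vision gives the robot as it stands. The module is installed in compiled form; this text tells all that it offers.
- The arm moves only by the shell command python3 -m handwheel 'ROWS' [OPENING]. ROWS is JSON, a list of rows, each an object with "dp": the shift along the tool's x, y, z in cm, a list of three; "turn": the turn, a rotation vector about the tool's x, y, z in degrees, a list of three. In form: [{"dp": [dx, dy, dz], "turn": [rx, ry, rz]}, ...]. A call has 1 to 20 rows; each row shifts and turns the commanded pose from where the row before left it, along the tool's axes as they then stand; what a row does not reach is not made up. A row lasts 1/12 s, in which the tool goes at most 41.7 mm and 7.16 degrees, less where a joint would pass 70% of its speed; a pose out of reach is approached as far as the arm can. A call with a gripper value outside its range is refused whole. OPENING is the finger opening in cm, from 0 to 9.4, set as the call begins (- or left out, the last holds). The fingers move at their own pace and stop on an object; the grip force is fixed at half the most. Time passes only in rows, so rows that do not move let the fingers close. It gives the time, the measured TCP pose, the force and the opening at its end, in the units of the state.
- env.read_state(): the state, without advancing time (a new reading comes with each control period).
- vision.grab_frame(name): name is "side" or "top"; returns (picture, depth): 400x640x3 uint8, red, green, blue; 400x640 float32, m along the optical axis (not along the pixel's ray), 0 where there is no reading.
- vision.calibration(name): a dict with "fov_y" (degrees; the focal length in pixels is half the picture's height over the tangent of half this angle, whatever the lens; pixels are square), "cx", "cy" (the principal point, pixels), "k1" (the pictures are not rectified: a ray, as slopes to the right and down, at radius r is drawn at 1 + k1 r^2 times it, then the intrinsics apply), "eye" and "orientation" of the camera in the world. Camera axes: x right, y up, looking along -z (the intrinsics and any distortion apply to the point x, -y, -z); pixel columns grow to the right and rows downward; lengths in m; the calibration is good to about 2 mm. A picture is of the moment at which its call begins. calibration takes no time and is no camera call.
- env.hand_in(): hands the job in, once; it reports no verdict.
The state is a dict: "time_s": time; "joint_pos": joint angles; "qvel": joint speeds; "effort": joint torques, N m; "position": TCP position; "eef_rot": TCP orientation; "force": force on the tool from outside, world axes, zero at the start; "torque": the same for the moment, N m; "opening": finger opening in m.
Only numpy, scipy, OpenCV 4.12 (cv2) and the standard library are available. Lean on these libraries where they do the work, as an engineer would, in place of code of your own. Each camera call takes 0.05 s, during which the arm holds its last target. There are 200 camera calls.

## Working session

There is one attempt and no reset: what is moved stays moved. The work goes in short steps, Python scripts to look and compute and a shell command to move; the robot and the scene stay as the last step left them, time stands still between calls to the robot, and variables do not carry over. Pictures are saved under pics/ and viewed, about 8 in all and at most 12, crops included, and the job is handed in when it is done.

```bash
mkdir -p pics; cat > h.py <<'E'
import numpy as np, cv2
from scipy.spatial.transform import Rotation as R
from rig import env, vision
def save(n,f):
    p,d=vision.grab_frame(n); cv2.imwrite(f'pics/{f}.png',p[:,:,::-1]); np.save(f'pics/{f}.npy',d); return p,d
def cam(n):
    c=vision.calibration(n); o=np.array(c['orientation'],float)
    M=o if o.shape==(3,3) else (R.from_euler('xyz',o).as_matrix() if o.size==3 else R.from_quat(o).as_matrix())
    f=200/np.tan(np.radians(c['fov_y'])/2)
    return c,M,f,np.array(c['eye'])
def ray(n,u,v):
    c,M,f,e=cam(n); K=np.array([[f,0,c['cx']],[0,f,c['cy']],[0,0,1.]])
    x,y=cv2.undistortPoints(np.array([[[u,v]]],float),K,np.array([c['k1'],0,0,0,0.]))[0,0]
    return e,M@np.array([x,-y,-1.])
def atz(n,u,v,z):
    e,r=ray(n,u,v); return e+r*(z-e[2])/r[2]
def dep(n,u,v,d):
    e,r=ray(n,u,v); return e+r*d[int(round(v)),int(round(u))]
def proj(n,P):
    c,M,f,e=cam(n); q=M.T@(np.array(P)-e); x,y=q[0]/-q[2],-q[1]/-q[2]; s=1+c['k1']*(x*x+y*y)
    return c['cx']+f*x*s,c['cy']+f*y*s
def crop(f,u0,v0,u1,v1,k,out):
    a=cv2.imread(f'pics/{f}.png')[v0:v1,u0:u1]; cv2.imwrite(f'pics/{out}.png',cv2.resize(a,None,fx=k,fy=k,interpolation=cv2.INTER_CUBIC))
E
python3 - <<'E'
from h import *
for n in('top','side'):
    save(n,n+'0'); print(vision.calibration(n))
a=cv2.imread('pics/top0.png');b=cv2.imread('pics/side0.png')
print(env.read_state())
E
```

```text
{'fov_y': 57.10108010485943, 'cx': 320.7105727686838, 'cy': 202.97671692852757, 'k1': -0.06921978696446508, 'eye': array([4.55342183e-01, 1.64105419e-04, 1.07640325e+00]), 'orientation': array([ 0.03945706,  0.00510786, -1.56166358])}
{'fov_y': 48.62836180322541, 'cx': 321.442432331126, 'cy': 194.3542360783925, 'k1': -0.04084885585849573, 'eye': array([0.37640986, 0.81700865, 0.80224328]), 'orientation': array([ 0.89235115, -0.02011952, -2.98533111])}
{'time_s': 0.1, 'joint_pos': array([ 1.05417307,  0.62921003,  0.03843667,  1.51822253, -0.02699417,
        0.99633195, -0.02002522]), 'qvel': array([-0.00078225, -0.00240774, -0.00112539, -0.00236624, -0.00124817,
       -0.00175234,  0.00045777]), 'effort': array([ 3.75186472e-03, -5.50792694e+01,  1.14806369e+00, -1.87118536e+01,
       -5.21011173e-02,  1.92014000e-02,  7.36163906e-05]), 'position': array([ 0.28299165, -0.58452842,  0.21268874]), 'eef_rot': array([ 3.14157900e+00,  1.65420069e-03, -1.11998755e+00]), 'force': array([ 0.17863287,  0.3006676 , -0.35329424]), 'torque': array([ 0.03531119, -0.05281633, -0.03523688]), 'opening': 0.0944893001573176}
```

View pics/top0.png

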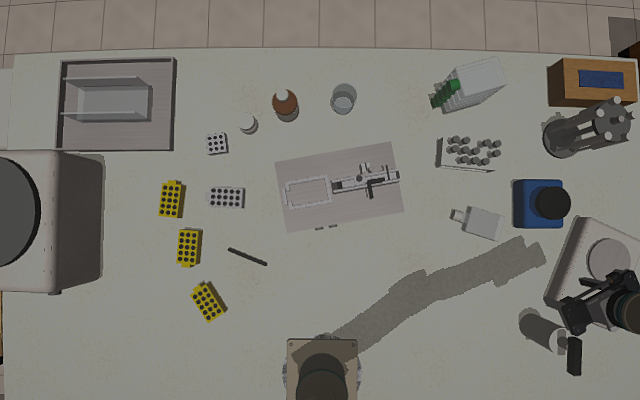

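View pics/side0.png

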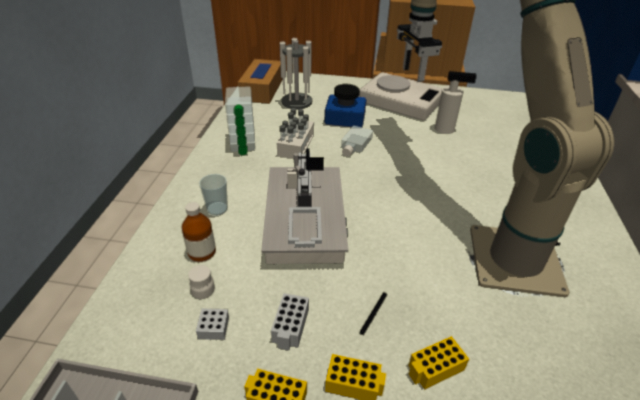

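Candidates: the grey tube block at top (226,197), the grey square block (217,143, nine holes, no tongue), and yellow blocks at (171,198), (189,246) and (208,301). I choose (226,197) and check it in a close crop.

```bash
python3 - <<'E'
from h import *
crop('top0',195,130,415,240,3.6,'c1'); crop('side0',180,140,360,360,2.7,'c2')
E
```

```text
(no output)
```

View pics/c1.png

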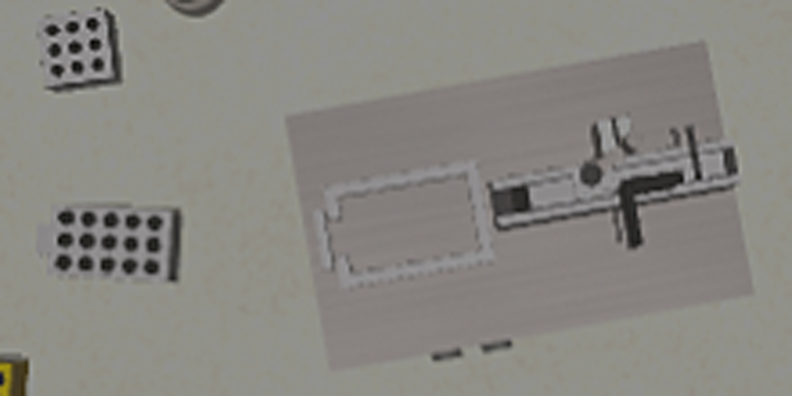

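View pics/c2.png

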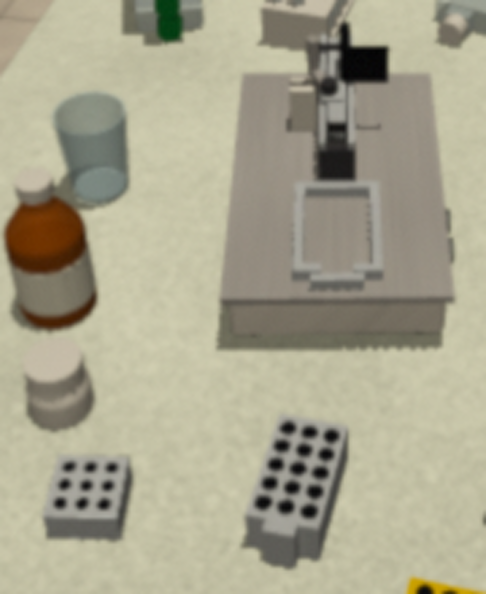

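The grey block at (226,197) has 15 holes and its tongue on the left, so it is the right one; the pocket slot also faces left (world +y). Next I fit poses from depth masks and corner pixels.

```bash
cat >> h.py <<'E'
def cloud(n,d):
    c,M,f,e=cam(n); K=np.array([[f,0,c['cx']],[0,f,c['cy']],[0,0,1.]])
    vv,uu=np.mgrid[0:400,0:640]
    xy=cv2.undistortPoints(np.stack([uu,vv],-1).reshape(-1,1,2).astype(float),K,np.array([c['k1'],0,0,0,0.])).reshape(400,640,2)
    r=np.stack([xy[...,0],-xy[...,1],-np.ones((400,640))],-1)@M.T
    return e+r*d[...,None]
E
python3 - <<'E'
from h import *
for n in('top','side'):
    d=np.load(f'pics/{n}0.npy'); P=cloud(n,d)
    lo=atz(*( (n,226,197) if n=='top' else (n,291,318)),.042)
    print(n,'guess',lo, 'z there',np.median(P[190:205,215:240,2]) if n=='top' else '')
    m=(np.abs(P[...,0]-lo[0])<.08)&(np.abs(P[...,1]-lo[1])<.09)&(P[...,2]>.034)&(P[...,2]<.050)&(d>0)
    Q=P[m]; r=cv2.minAreaRect((Q[:,:2]*1000).astype(np.float32)); print('block',m.sum(),r, Q[:,2].mean())
    s=atz(*((n,338,187) if n=='top' else (n,305,215)),.065)
    m=(np.abs(P[...,0]-s[0])<.25)&(np.abs(P[...,1]-s[1])<.25)&(P[...,2]>.058)&(P[...,2]<.071)&(d>0)
    Q=P[m]; r=cv2.minAreaRect((Q[:,:2]*1000).astype(np.float32)); print('shaker',m.sum(),r,Q[:,2].mean())
# hole blobs
g=cv2.cvtColor(cv2.imread('pics/top0.png'),cv2.COLOR_BGR2GRAY)
k=cv2.resize(g[180:215,205:246],None,fx=8,fy=8,interpolation=cv2.INTER_CUBIC)
n,l,st,ce=cv2.connectedComponentsWithStats((k<75).astype(np.uint8))
H=[(( x+.5)/8-.5+205,(y+.5)/8-.5+180) for (x,y),s in zip(ce[1:],st[1:]) if 30<s[4]<900]
W=np.array([atz('top',u,v,.042)[:2] for u,v in H]);print(len(H));print(np.round(W*1000,1), [s[4] for s in st[1:]])
# shaker corner fit top
from scipy.optimize import least_squares
px=[(274.7,162.2),(390.8,141.4),(403.9,211.4),(286.9,232.5)]
C=np.array([atz('top',u,v,.065)[:2] for u,v in px]); print(C)
L=np.array([[.1,.165],[.1,-.165],[-.1,-.165],[-.1,.165]])
def f(p):
    c,s=np.cos(p[2]),np.sin(p[2]);return (L@np.array([[c,s],[-s,c]])+p[:2]-C).ravel()
r=least_squares(f,[.5,-.05,0]);print('shaker corners fit',r.x,r.fun*1000)
E
```

```text
top guess [0.51068728 0.27447934 0.042     ] z there 0.04230345159545568
block 659 ((511.1976318359375, 283.0624084472656), (105.21537780761719, 53.4337043762207), 87.23360443115234) 0.04230389446237535
shaker 7058 ((611.076904296875, -5.1577606201171875), (349.4202575683594, 380.3857116699219), 10.841585159301758) 0.06553498379356842
side guess [0.50667443 0.28994443 0.042     ] z there 
block 1209 ((511.3746032714844, 283.560791015625), (108.83158111572266, 56.81548309326172), 87.02813720703125) 0.04237656217101345
shaker 5851 ((617.241943359375, 14.04461669921875), (371.235107421875, 416.6877746582031), 10.983678817749023) 0.06495414684140607
15
[[530.2 312.3]
 [529.4 294.6]
 [528.5 276.9]
 [527.5 259.5]
 [526.5 242. ]
 [512.6 313. ]
 [512.  295.5]
 [511.1 277.9]
 [510.  260.4]
 [509.3 242.7]
 [495.  313.9]
 [494.1 296.3]
 [493.4 278.9]
 [492.5 261.3]
 [491.8 243.8]] [np.int32(2292), np.int32(800), np.int32(733), np.int32(736), np.int32(703), np.int32(728), np.int32(764), np.int32(813), np.int32(735), np.int32(669), np.int32(739), np.int32(819), np.int32(748), np.int32(720), np.int32(723), np.int32(727)]
[[ 0.60723937  0.13431215]
 [ 0.66838933 -0.18771599]
 [ 0.47402249 -0.22394441]
 [ 0.41316878  0.09789947]]
shaker corners fit [ 0.54070499 -0.04486219  0.18662423] [ 1.11467255  1.51490263  1.19384467 -0.72689368 -0.96655025 -1.60703543
 -1.34196697  0.81902649]
```

```bash
cat >> h.py <<'E'
def delta(x,y,z,yaw):
    s=env.read_state(); M=R.from_euler('xyz',s['eef_rot']).as_matrix(); T=R.from_euler('xyz',[np.pi,0,yaw]).as_matrix()
    print('t',round(s['time_s'],2),'pos',s['position'].round(4),'rpy',s['eef_rot'].round(4),'F',s['force'].round(1),'open',round(s['opening'],4))
    print('dp tool cm',(M.T@(np.array([x,y,z])-s['position'])*100).round(2),'turn deg',np.degrees(R.from_matrix(M.T@T).as_rotvec()).round(2), 'j',s['joint_pos'].round(2))
E
python3 -m handwheel '[{"dp":[0,0,0],"turn":[0,0,-6.8]},{"dp":[0,0,0],"turn":[0,0,-6.8]},{"dp":[0,0,0],"turn":[0,0,-6.8]},{"dp":[0,0,0],"turn":[0,0,-6.8]},{"dp":[0,0,0],"turn":[0,0,-6.8]},{"dp":[0,0,0],"turn":[0,0,-6.8]},{"dp":[0,0,0],"turn":[0,0,-6.8]},{"dp":[0,0,0],"turn":[0,0,-6.8]},{"dp":[0,0,0],"turn":[0,0,-6.8]}]'
python3 - <<'E'
from h import *
delta(.511,.278,.213,-.051)
from scipy.spatial import cKDTree
th=.187; c0=np.array([.5258,.0337]); Rz=np.array([[np.cos(th),-np.sin(th)],[np.sin(th),np.cos(th)]])
for n in('top','side'):
    d=np.load(f'pics/{n}0.npy'); P=cloud(n,d)
    q=(P[...,:2]-c0)@Rz
    m=(np.abs(q[...,0])<.05)&(q[...,1]>-.064)&(q[...,1]<.08)&(P[...,2]>.0745)&(P[...,2]<.081)&(d>0)
    Q=P[m][:,:2]; print(n,'rim',m.sum(), 'minrect', cv2.minAreaRect((Q*1000).astype(np.float32)))
    L=q[m]
    a=L[(L[:,0]>.02)&(abs(L[:,1])<.045)];b=L[(L[:,0]<-.02)&(abs(L[:,1])<.045)]
    print('long sides: mean x',a[:,0].mean(),b[:,0].mean(),'slopes',np.polyfit(a[:,1],a[:,0],1)[0],np.polyfit(b[:,1],b[:,0],1)[0])
    e=L[(L[:,1]<-.04)&(abs(L[:,0])<.025)]; print('-y end mean y',e[:,1].mean(),len(e)); 
    e=L[(L[:,1]>.045)];print('+y hist',np.histogram(e[:,1],np.arange(.044,.076,.003)))
    # tall things
    m=(np.abs(q[...,0])<.12)&(q[...,1]>-.26)&(q[...,1]<0)&(P[...,2]>.105)&(P[...,2]<.2)&(d>0)
    vs,us=np.nonzero(m)
    B=np.c_[us,vs,(q[m]*1000).round(),(P[m][:,2]*1000).round()].astype(int)
    print(len(B)); np.save(f'pics/B{n}.npy',B)
    g=np.full((64,60),-1)
    for r in B:
        i=(-r[3])//4; j=(r[2]+60)//4
        if 0<=i<64 and 0<=j<30: g[i,j]=max(g[i,j],r[4])
    if n=='top':
        for i in range(64):
            if g[i].max()>0: print(-i*4-2,' '.join('...' if v<0 else '%3d'%v for v in g[i,:30]))
E
```

```text
time_s: 0.85
position: [0.283, -0.5847, 0.213]
eef_rot: [-3.141, 0.001, -0.046]
force: [0.6, 0.8, -0.4]
opening: 0.094
t 0.85 pos [ 0.283  -0.5847  0.213 ] rpy [-3.1407e+00  5.0000e-04 -4.6000e-02] F [ 0.6  0.8 -0.4] open 0.094
dp tool cm [ 1.881e+01 -8.723e+01  7.000e-02] turn deg [-0.05  0.03  0.28] j [ 1.23  0.64 -0.25  1.51  0.18  1.01  0.88]
top rim 422 minrect ((526.3065185546875, 42.45799255371094), (78.36195373535156, 136.09388732910156), 10.98205852508545)
long sides: mean x 0.03629275185835663 -0.032433628441017395 slopes 0.01313743060363037 -0.01982828879386501
-y end mean y -0.04817920834611282 61
+y hist (array([ 7,  7,  7,  6, 18, 17, 15,  5, 15, 14]), array([0.044, 0.047, 0.05 , 0.053, 0.056, 0.059, 0.062, 0.065, 0.068,
       0.071, 0.074]))
1052
-58 ... ... ... ... ... ... ... ... ... ... ... 110 121 ... 109 110 110 ... 116 119 ... ... ... ... ... ... ... ... ... ...
-62 ... ... ... ... ... ... ... ... ... ... ... 121 121 113 110 113 112 110 118 118 ... ... ... ... ... ... ... ... ... ...
-66 ... ... ... ... ... ... ... ... ... ... ... 119 120 111 110 113 112 110 117
[... 5136 characters left out ...]
. ... ... ... ... ... ...
-234 ... ... ... ... ... ... ... ... ... ... 112 117 121 112 111 113 111 116 119 114 ... ... ... ... ... ... ... ... ... ...
-238 ... ... ... ... ... ... ... ... ... ... 111 123 108 109 115 113 110 112 119 ... ... ... ... ... ... ... ... ... ... ...
side rim 488 minrect ((524.9874267578125, 42.89040756225586), (77.92264556884766, 141.25790405273438), 10.775861740112305)
long sides: mean x 0.0349104495341288 -0.03294476216490857 slopes 0.020893230855462318 -0.031709342150080054
-y end mean y -0.05019465902808459 92
+y hist (array([ 5,  8,  5, 11,  5, 21, 23, 14, 24, 19]), array([0.044, 0.047, 0.05 , 0.053, 0.056, 0.059, 0.062, 0.065, 0.068,
       0.071, 0.074]))
908
```

```bash

python3 -m handwheel '[{"dp":[0.5,-1.5,0]},{"dp":[0.9,-3,0]},{"dp":[0.9,-3.5,0]},{"dp":[0.9,-3.8,0]},{"dp":[0.9,-3.8,0]},{"dp":[0.9,-3.8,0]},{"dp":[0.9,-3.8,0]},{"dp":[0.9,-3.8,0]},{"dp":[0.9,-3.8,0]},{"dp":[0.9,-3.8,0]},{"dp":[0.9,-3.8,0]},{"dp":[0.9,-3.8,0]},{"dp":[0.9,-3.8,0]},{"dp":[0.9,-3.8,0]},{"dp":[0.9,-3.8,0]},{"dp":[0.9,-3.8,0]},{"dp":[0.9,-3.8,0]},{"dp":[0.9,-3.8,0]},{"dp":[0.9,-3.8,0]},{"dp":[0.9,-3.8,0]}]'
python3 - <<'E'
from h import *
delta(.511,.278,.213,-.051)
from scipy.optimize import least_squares
px=[(285.6,182.8),(327.2,174.4),(331.7,202.8),(289.7,209.7)]
C=np.array([atz('top',u,v,.077)[:2] for u,v in px]); print(C)
L=np.array([[.039,.059],[.039,-.059],[-.039,-.059],[-.039,.059]])
def f(p):
    c,s=np.cos(p[2]),np.sin(p[2]);return (L@np.array([[c,s],[-s,c]])+p[:2]-C).ravel()
r=least_squares(f,[.5,.05,0]);print('rim corners fit',r.x,r.fun*1000)
E
```

```text
t 0.85 pos [ 0.283  -0.5847  0.213 ] rpy [-3.1407e+00  5.0000e-04 -4.6000e-02] F [ 0.6  0.8 -0.4] open 0.094
dp tool cm [ 1.881e+01 -8.723e+01  7.000e-02] turn deg [-0.05  0.03  0.28] j [ 1.23  0.64 -0.25  1.51  0.18  1.01  0.88]
[[ 0.54902674  0.10200191]
 [ 0.57298884 -0.01137579]
 [ 0.49549664 -0.02426605]
 [ 0.47568283  0.08985904]]
rim corners fit [0.52329876 0.03905478 0.1823104 ] [ 1.92886827  2.14586895 -0.63958046 -0.52086917  0.14527913 -1.77217068
 -1.43456694  0.1471709 ]invalid input at $[0]: expected keys dp, turn
```

```bash

python3 -m handwheel '[{"dp":[0.5,-1.5,0],"turn":[0,0,0]},{"dp":[0.9,-3,0],"turn":[0,0,0]},{"dp":[0.9,-3.5,0],"turn":[0,0,0]},{"dp":[0.9,-3.8,0],"turn":[0,0,0]},{"dp":[0.9,-3.8,0],"turn":[0,0,0]},{"dp":[0.9,-3.8,0],"turn":[0,0,0]},{"dp":[0.9,-3.8,0],"turn":[0,0,0]},{"dp":[0.9,-3.8,0],"turn":[0,0,0]},{"dp":[0.9,-3.8,0],"turn":[0,0,0]},{"dp":[0.9,-3.8,0],"turn":[0,0,0]},{"dp":[0.9,-3.8,0],"turn":[0,0,0]},{"dp":[0.9,-3.8,0],"turn":[0,0,0]},{"dp":[0.9,-3.8,0],"turn":[0,0,0]},{"dp":[0.9,-3.8,0],"turn":[0,0,0]},{"dp":[0.9,-3.8,0],"turn":[0,0,0]},{"dp":[0.9,-3.8,0],"turn":[0,0,0]},{"dp":[0.9,-3.8,0],"turn":[0,0,0]},{"dp":[0.9,-3.8,0],"turn":[0,0,0]},{"dp":[0.9,-3.8,0],"turn":[0,0,0]},{"dp":[0.9,-3.8,0],"turn":[0,0,0]}]' >/dev/null
python3 -c "
from h import *
delta(.511,.278,.12,-.051)"
```

```text
t 2.52 pos [0.4966 0.1326 0.2133] rpy [ 3.1412e+00  4.0000e-04 -5.1800e-02] F [ 1.  -0.1  0.8] open 0.0941
dp tool cm [  0.69 -14.6    9.32] turn deg [ 0.02  0.02 -0.05] j [-0.07  0.45 -0.36  1.89  0.21  0.84 -0.58]
```

```bash

python3 -m handwheel '[{"dp":[0.14,-3,0],"turn":[0,0,0]},{"dp":[0.14,-3,0],"turn":[0,0,0]},{"dp":[0.14,-3,0],"turn":[0,0,0]},{"dp":[0.14,-3,0],"turn":[0,0,0]},{"dp":[0.14,-2,0.5],"turn":[0,0,0]},{"dp":[0,-0.6,2],"turn":[0,0,0]},{"dp":[0,0,2.5],"turn":[0,0,0]},{"dp":[0,0,2.5],"turn":[0,0,0]},{"dp":[0,0,2],"turn":[0,0,0]},{"dp":[0,0,0],"turn":[0,0,0]},{"dp":[0,0,0],"turn":[0,0,0]}]' 9.4
python3 -c "
from h import *
delta(.511,.278,.024,-.051)
p,d=save('top','t1')
crop('t1',195,130,395,230,4,'c3')"
```

```text
time_s: 3.43
position: [0.5104, 0.2758, 0.1176]
eef_rot: [3.14, 0.002, -0.052]
force: [0.4, 0.5, 0.4]
opening: 0.0942
t 3.43 pos [0.5104 0.2758 0.1176] rpy [ 3.1401e+00  2.3000e-03 -5.1700e-02] F [0.4 0.5 0.4] open 0.0942
dp tool cm [ 0.07 -0.23  9.36] turn deg [ 0.08  0.13 -0.04] j [-0.35  0.67 -0.31  1.8   0.29  0.72 -0.86]
```

View pics/c3.png

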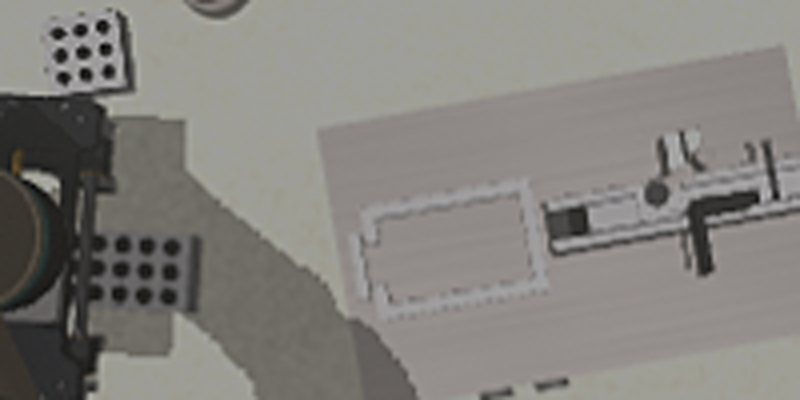

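The gripper hangs over the block, with the holes clear at c3 (80–200, 230–310). Going down.

```bash

python3 -m handwheel '[{"dp":[0.07,-0.23,2],"turn":[0,0,0]},{"dp":[0,0,2.5],"turn":[0,0,0]},{"dp":[0,0,2],"turn":[0,0,0]},{"dp":[0,0,1.5],"turn":[0,0,0]},{"dp":[0,0,1],"turn":[0,0,0]},{"dp":[0,0,0.35],"turn":[0,0,0]},{"dp":[0,0,0],"turn":[0,0,0]},{"dp":[0,0,0],"turn":[0,0,0]}]'
python3 -m handwheel '[{"dp":[0,0,0],"turn":[0,0,0]},{"dp":[0,0,0],"turn":[0,0,0]},{"dp":[0,0,0],"turn":[0,0,0]},{"dp":[0,0,0],"turn":[0,0,0]},{"dp":[0,0,0],"turn":[0,0,0]},{"dp":[0,0,0],"turn":[0,0,0]}]' 5
python3 -c "
from h import *
delta(.511,.278,.164,-.051)"
```

```text
time_s: 4.15
position: [0.5128, 0.2791, 0.0261]
eef_rot: [-3.14, -0.002, -0.052]
force: [0.2, 0.6, -0.3]
opening: 0.0939
time_s: 4.65
position: [0.5119, 0.2785, 0.0251]
eef_rot: [-3.142, 0.0, -0.052]
force: [-2.5, 0.6, 2.1]
opening: 0.0573
t 4.65 pos [0.5119 0.2785 0.0251] rpy [-3.1416e+00  1.0000e-04 -5.2000e-02] F [-2.5  0.6  2.1] open 0.0573
dp tool cm [ -0.09   0.06 -13.89] turn deg [-0.    0.01 -0.05] j [-0.39  0.8  -0.25  1.84  0.35  0.54 -0.92]
```

```bash

python3 -m handwheel '[{"dp":[0,0,0],"turn":[0,0,0]},{"dp":[0,0,0],"turn":[0,0,0]},{"dp":[0,0,-0.7],"turn":[0,0,0]},{"dp":[0,0,-1.5],"turn":[0,0,0]},{"dp":[0,0,-2.2],"turn":[0,0,-3.4]},{"dp":[0,0,-2.5],"turn":[0,0,-3.4]},{"dp":[0,0,-2],"turn":[0,0,-3.4]},{"dp":[0,0,-1.1],"turn":[0,0,-3.4]},{"dp":[0,0,0],"turn":[0,0,0]}]'
python3 -c "
from h import *
delta(.5255,.038,.125,.187)"
```

```text
time_s: 5.4
position: [0.5134, 0.279, 0.1272]
eef_rot: [-3.14, -0.004, 0.186]
force: [-0.3, 0.6, -4.8]
opening: 0.0559
t 5.4 pos [0.5134 0.279  0.1272] rpy [-3.1402 -0.0038  0.1865] F [-0.3  0.6 -4.8] open 0.0559
dp tool cm [-3.28 23.91  0.18] turn deg [-0.08 -0.22 -0.03] j [-0.3   0.66 -0.39  1.79  0.35  0.75 -0.68]
```

```bash

python3 -m handwheel '[{"dp":[-0.15,1,0],"turn":[0,0,0]},{"dp":[-0.3,2,0],"turn":[0,0,0]},{"dp":[-0.4,3,0],"turn":[0,0,0]},{"dp":[-0.4,3,0],"turn":[0,0,0]},{"dp":[-0.4,3,0],"turn":[0,0,0]},{"dp":[-0.4,3,0],"turn":[0,0,0]},{"dp":[-0.4,3,0],"turn":[0,0,0]},{"dp":[-0.4,2.9,0],"turn":[0,0,0]},{"dp":[-0.3,2,0],"turn":[0,0,0]},{"dp":[-0.13,1,0],"turn":[0,0,0]},{"dp":[0,0,0],"turn":[0,0,0]},{"dp":[0,0,0],"turn":[0,0,0]}]'
python3 - <<'E'
from h import *
delta(.5255,.038,.125,.187)
save('top','t2'); save('side','s2')
a=cv2.imread('pics/t2.png')[140:240,260:360];b=cv2.imread('pics/s2.png')[150:270,250:370]
c=np.hstack([cv2.resize(a,(400,400),interpolation=2),cv2.resize(b,(400,400),interpolation=2)]);cv2.imwrite('pics/c4.png',c)
E
```

```text
time_s: 6.4
position: [0.5233, 0.038, 0.1243]
eef_rot: [-3.14, 0.001, 0.184]
force: [-0.1, -0.1, -5.7]
opening: 0.0558
t 6.4 pos [0.5233 0.038  0.1243] rpy [-3.1405e+00  1.0000e-03  1.8420e-01] F [-0.1 -0.1 -5.7] open 0.0558
dp tool cm [ 0.22  0.04 -0.07] turn deg [-0.06  0.06 -0.16] j [ 0.15  0.61 -0.41  1.95  0.38  0.67 -0.31]
```

View pics/c4.png

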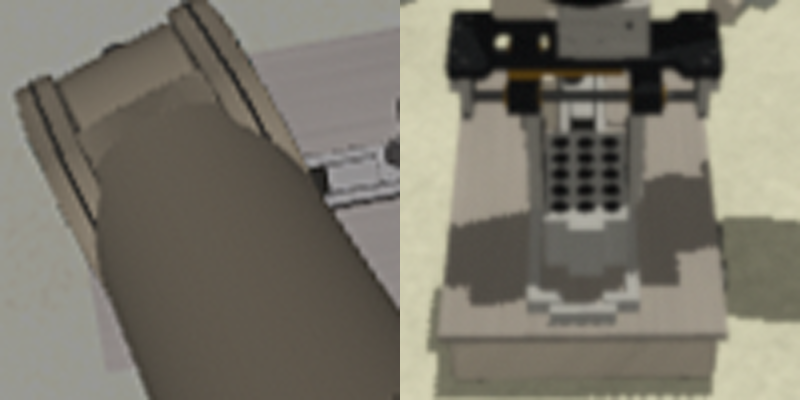

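```bash
cat > ov.py <<'E'
from h import *
def ov(n,f,u0,v0,w,h,k,x,y,th):
    a=cv2.imread(f'pics/{f}.png')[v0:v0+h,u0:u0+w]; a=cv2.resize(a,None,fx=k,fy=k,interpolation=cv2.INTER_CUBIC)
    c,s=np.cos(th),np.sin(th)
    for (hx,hy) in((39,59),(30,50)):
        pts=[]
        for sx,sy in((1,1),(1,-1),(-1,-1),(-1,1)):
            X,Y=sx*hx/1000,sy*hy/1000
            u,v=proj(n,(x+c*X-s*Y,y+s*X+c*Y,.077)); pts.append(((u-u0+.5)*k-.5,(v-v0+.5)*k-.5))
        cv2.polylines(a,[np.int32(np.round(pts))],True,(0,0,255) if hx==39 else (0,160,0),1)
    return a
if __name__=='__main__':
    P=(.5255,.038,.187)
    A=ov('top','top0',278,165,62,55,6.4,*P);B=ov('side','side0',280,200,50,50,8,*P)
    A=cv2.copyMakeBorder(A,0,400-A.shape[0],0,0,0);cv2.imwrite('pics/c5.png',np.hstack([A,B])); print(A.shape,B.shape)
    # holes in s2
    s=env.read_state();z=s['position'][2]-.0251+.042
    g=cv2.cvtColor(cv2.imread('pics/s2.png'),cv2.COLOR_BGR2GRAY); u0,v0=290,187
    k=cv2.resize(g[187:217,290:322],None,fx=8,fy=8,interpolation=cv2.INTER_CUBIC)
    n,l,st,ce=cv2.connectedComponentsWithStats((k<45).astype(np.uint8))
    H=np.array([atz('side',(a+.5)/8-.5+u0,(b+.5)/8-.5+v0,z)[:2] for (a,b),t in zip(ce[1:],st[1:]) if 60<t[4]<1500])
    print(len(H),(H*1000).round(1).tolist(),H.mean(0),s['position'])
E
python3 ov.py
```

```text
(400, 397, 3) (400, 400, 3)
16 [[535.9, -14.1], [513.2, 1.8], [547.6, 8.1], [530.3, 5.3], [527.1, 22.0], [509.8, 18.3], [544.1, 25.4], [541.0, 42.2], [524.0, 38.7], [506.5, 35.8], [537.8, 59.6], [520.7, 56.1], [503.3, 52.6], [535.0, 75.4], [500.3, 68.6], [517.6, 72.1]] [0.52463346 0.03549504] [0.52364561 0.03989024 0.12478013]
```

View pics/c5.png

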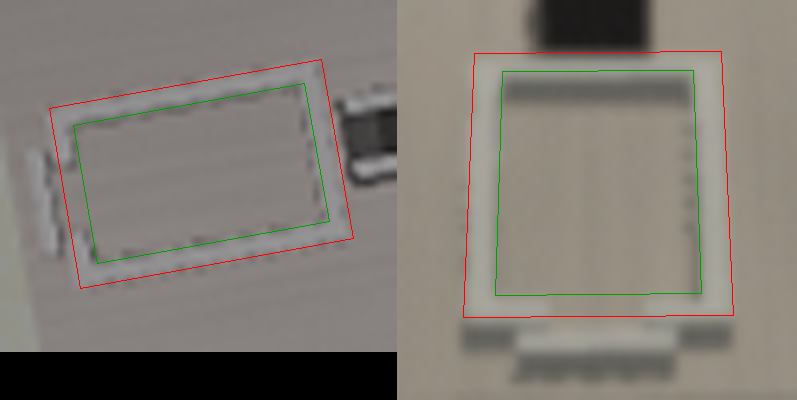

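The overlay sits on the rim in both views, and the block is 1.6 mm short in x. I correct that and go down.

```bash

python3 -m handwheel '[{"dp":[0.08,0,0.4],"turn":[0,0,0]},{"dp":[0.07,0,0.7],"turn":[0,0,0]},{"dp":[0,0,0.6],"turn":[0,0,0]},{"dp":[0,0,0],"turn":[0,0,0]},{"dp":[0,0,0],"turn":[0,0,0]}]'
python3 -c "
from h import *
delta(.5251,.0400,.0901,.187)"
```

```text
time_s: 6.92
position: [0.5247, 0.0382, 0.1073]
eef_rot: [-3.141, 0.002, 0.186]
force: [-0.1, -0.1, -5.2]
opening: 0.0561
t 6.92 pos [0.5247 0.0382 0.1073] rpy [-3.1414e+00  1.6000e-03  1.8610e-01] F [-0.1 -0.1 -5.2] open 0.0561
dp tool cm [ 0.07 -0.17  1.72] turn deg [-0.01  0.09 -0.05] j [ 0.14  0.63 -0.39  1.95  0.39  0.63 -0.33]
```

```bash

python3 -m handwheel '[{"dp":[0,0,0.3],"turn":[0,0,0]},{"dp":[0,0,0.3],"turn":[0,0,0]},{"dp":[0,0,0.3],"turn":[0,0,0]},{"dp":[0,0,0],"turn":[0,0,0]},{"dp":[0,0,0],"turn":[0,0,0]}]'
python3 -m handwheel '[{"dp":[0,0,0.2],"turn":[0,0,0]},{"dp":[0,0,0.2],"turn":[0,0,0]},{"dp":[0,0,0],"turn":[0,0,0]}]'
python3 -c "
from h import *
delta(.5251,.0400,.0901,.187)
save('side','s3')
s=env.read_state();z=s['position'][2]-.0251+.042
g=cv2.cvtColor(cv2.imread('pics/s3.png'),cv2.COLOR_BGR2GRAY); u0,v0=286,190
k=cv2.resize(g[v0:v0+42,u0:u0+40],None,fx=8,fy=8,interpolation=cv2.INTER_CUBIC)
n,l,st,ce=cv2.connectedComponentsWithStats((k<45).astype(np.uint8))
H=np.array([atz('side',(a+.5)/8-.5+u0,(b+.5)/8-.5+v0,z)[:2] for (a,b),t in zip(ce[1:],st[1:]) if 60<t[4]<1500])
print((H*1000).round(1).tolist())"
```

```text
time_s: 7.33
position: [0.5257, 0.0388, 0.0993]
eef_rot: [-3.141, -0.001, 0.186]
force: [-0.5, 2.3, -1.1]
opening: 0.0559
time_s: 7.58
position: [0.5257, 0.0397, 0.096]
eef_rot: [-3.14, -0.002, 0.186]
force: [-3.4, 5.8, 7.5]
opening: 0.0559
t 7.58 pos [0.5257 0.0397 0.096 ] rpy [-3.1401e+00 -1.7000e-03  1.8640e-01] F [-3.4  5.8  7.5] open 0.0559
dp tool cm [-0.05 -0.04  0.59] turn deg [-0.09 -0.1  -0.04] j [ 0.13  0.65 -0.38  1.96  0.41  0.6  -0.34]
[[579.5, -25.5], [540.9, -36.0], [535.8, -18.2], [533.1, 2.1], [550.2, 5.7], [515.5, -1.0], [546.5, 25.1], [529.2, 22.0], [511.8, 18.7], [542.9, 44.3], [525.6, 41.3], [508.2, 38.0], [504.9, 57.1], [522.1, 60.7], [539.1, 63.9], [536.1, 81.8], [518.8, 78.5], [501.4, 75.3]]
```

```bash
cat >> h.py <<'E'
def tilt(f,T,show=True):
    d=np.load(f'pics/{f}.npy'); P=cloud('side',d); T=np.array(T)
    q=P-T; c,s=np.cos(.187),np.sin(.187); X=q[...,0]*c+q[...,1]*s; Y=-q[...,0]*s+q[...,1]*c
    m=(abs(X)<.022)&(abs(Y)<.045)&(abs(q[...,2])<.014)&(d>0)
    A=np.c_[X[m],Y[m],np.ones(m.sum())]; z=q[m][:,2]
    k=np.ones(len(z),bool)
    for _ in range(6):
        co=np.linalg.lstsq(A[k],z[k],rcond=None)[0]; k=abs(A@co-z)<.003
    print('plane n',k.sum(),'slopes deg x,y',np.degrees(co[:2]).round(2),'z at centre',co[2]+T[2])
E
python3 - <<'E'
from h import *
tilt('s2',(.5239,.0388,.1247-.0251+.042)); tilt('s3',(.525,.039,.096-.0251+.042))
E
python3 -m handwheel '[{"dp":[0,0,-0.4],"turn":[0,0,0]},{"dp":[0,0,-0.6],"turn":[0,0,0]},{"dp":[0,0,-0.3],"turn":[0,0,0]},{"dp":[0,0,0],"turn":[0,0,0]},{"dp":[0,0,0],"turn":[0,0,0]}]'
python3 - <<'E'
from h import *
save('side','s4'); s=env.read_state(); tilt('s4',(.525,.039,s['position'][2]-.0251+.042))
crop('s4',270,160,350,270,6,'c6')
E
```

```text
plane n 460 slopes deg x,y [0.16 0.23] z at centre 0.14217538870129487
plane n 495 slopes deg x,y [-0.15 -6.38] z at centre 0.11401669448743995
time_s: 8.05
position: [0.5254, 0.0371, 0.108]
eef_rot: [3.141, -0.0, 0.185]
force: [-0.8, -0.9, -5.9]
opening: 0.0558
plane n 504 slopes deg x,y [ 0.44 -6.6 ] z at centre 0.1257246751727762
```

View pics/c6.png

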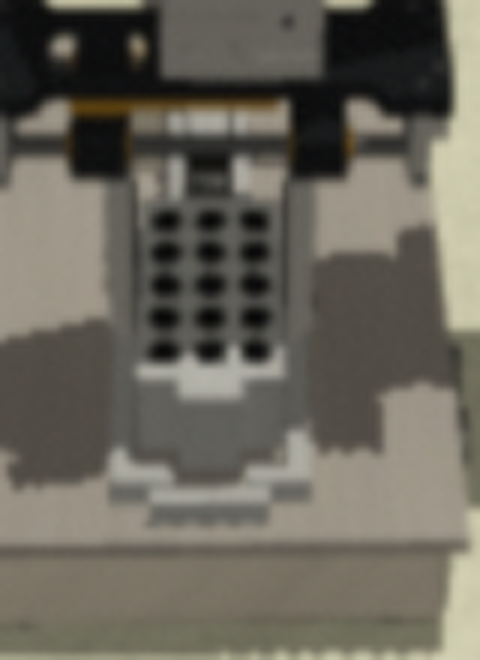

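The block has pitched 6.5° in the grip with its −y end up, so it caught on the −y rim. I level it with the tool, shift it toward +y and measure again.

```bash

python3 -m handwheel '[{"dp":[0,0,0],"turn":[3.2,0,0]},{"dp":[0,0,0],"turn":[3.2,0,0]},{"dp":[0,0,0],"turn":[0,0,0]},{"dp":[0,0,0],"turn":[0,0,0]}]'
cat >> h.py <<'E'
def holes(f,z,u0=286,v0=180,w=40,h=52):
    g=cv2.cvtColor(cv2.imread(f'pics/{f}.png'),cv2.COLOR_BGR2GRAY)
    k=cv2.resize(g[v0:v0+h,u0:u0+w],None,fx=8,fy=8,interpolation=cv2.INTER_CUBIC)
    n,l,st,ce=cv2.connectedComponentsWithStats((k<45).astype(np.uint8))
    H=np.array([atz('side',(a+.5)/8-.5+u0,(b+.5)/8-.5+v0,z)[:2] for (a,b),t in zip(ce[1:],st[1:]) if 60<t[4]<1500])
    print((H*1000).round(1).tolist())
E
python3 - <<'E'
from h import *
save('side','s5'); s=env.read_state(); print(s['position'],s['eef_rot'],s['force']); z=s['position'][2]-.0251+.042
tilt('s5',(.525,.039,z)); holes('s5',z)
E
```

```text
time_s: 8.43
position: [0.5251, 0.0361, 0.1074]
eef_rot: [-3.031, 0.001, 0.182]
force: [0.1, 1.1, -4.6]
opening: 0.0559
[0.52505183 0.03739506 0.10764575] [-3.03075524e+00  7.42776512e-04  1.84394416e-01] [ 0.25655983  0.57229842 -6.04931768]
plane n 450 slopes deg x,y [ 0.24 -0.37] z at centre 0.1251903835052991
[[537.6, -17.8], [548.9, 4.5], [531.8, 1.4], [514.5, -1.6], [546.1, 21.5], [511.4, 15.1], [528.6, 18.7], [542.5, 39.2], [525.4, 35.8], [508.3, 32.9], [539.8, 55.3], [522.7, 52.0], [504.9, 48.7], [536.2, 73.5], [519.2, 70.4], [502.0, 67.2]]
```

```bash

python3 -m handwheel '[{"dp":[0.06,-0.3,0.03],"turn":[0,0,0]},{"dp":[0,0.03,0.3],"turn":[0,0,0]},{"dp":[0,0.03,0.3],"turn":[0,0,0]},{"dp":[0,0.02,0.2],"turn":[0,0,0]},{"dp":[0,0,0],"turn":[0,0,0]},{"dp":[0,0,0],"turn":[0,0,0]}]'
python3 -m handwheel '[{"dp":[0,0.02,0.2],"turn":[0,0,0]},{"dp":[0,0.02,0.15],"turn":[0,0,0]},{"dp":[0,0,0],"turn":[0,0,0]}]'
python3 - <<'E'
from h import *
save('side','s6'); s=env.read_state(); print(s['position'],s['force']); z=s['position'][2]-.1076+.1252
tilt('s6',(.525,.039,z)); holes('s6',z)
E
```

```text
time_s: 8.98
position: [0.5251, 0.0412, 0.0998]
eef_rot: [-3.03, 0.0, 0.186]
force: [-0.4, 0.3, -5.5]
opening: 0.0559
time_s: 9.23
position: [0.5252, 0.0409, 0.0962]
eef_rot: [-3.03, 0.0, 0.185]
force: [-0.4, -0.0, -5.2]
opening: 0.0559
[0.52522502 0.04089869 0.0962932 ] [-1.29909372 -0.10128649 -5.1416534 ]
plane n 451 slopes deg x,y [-0.    0.14] z at centre 0.11392037875904473
[[514.5, 3.4], [549.4, 10.1], [531.4, 6.7], [545.7, 27.2], [528.7, 24.0], [511.2, 20.6], [542.5, 44.5], [525.2, 41.4], [508.2, 38.4], [505.0, 53.9], [539.9, 60.7], [522.1, 57.3], [536.1, 78.9], [518.9, 75.8], [501.8, 72.6]]
```

Bottom at about 72 mm, inside the rim with no contact force. Continuing down gently.

```bash

python3 -m handwheel '[{"dp":[0,0.02,0.2],"turn":[0,0,0]},{"dp":[0,0.02,0.2],"turn":[0,0,0]},{"dp":[0,0.01,0.1],"turn":[0,0,0]},{"dp":[0,0,0],"turn":[0,0,0]}]'
python3 -m handwheel '[{"dp":[0,0.01,0.1],"turn":[0,0,0]},{"dp":[0,0.01,0.1],"turn":[0,0,0]},{"dp":[0,0,0],"turn":[0,0,0]}]'
python3 - <<'E'
from h import *
save('side','s7'); s=env.read_state(); print(s['position'],s['force']); z=s['position'][2]-.1076+.1252
tilt('s7',(.525,.039,z)); holes('s7',z)
E
```

```text
time_s: 9.62
position: [0.5251, 0.041, 0.0911]
eef_rot: [-3.03, 0.001, 0.185]
force: [0.7, 0.3, -5.0]
opening: 0.0559
time_s: 9.87
position: [0.5254, 0.0411, 0.0897]
eef_rot: [-3.03, -0.0, 0.185]
force: [-0.7, -0.2, -3.5]
opening: 0.0558
[0.52546098 0.04108227 0.08967543] [-0.69675982 -0.51244489 -1.79621077]
plane n 451 slopes deg x,y [0.16 0.17] z at centre 0.10752845320746716
[[549.4, 10.4], [532.1, 7.2], [514.7, 3.9], [546.0, 27.2], [529.1, 23.9], [511.8, 20.7], [542.8, 44.6], [525.5, 41.4], [508.3, 37.9], [540.2, 60.5], [522.6, 57.2], [505.1, 54.2], [536.7, 78.7], [519.5, 75.7], [502.3, 72.5]]
```

```bash

python3 -m handwheel '[{"dp":[0,0.01,0.1],"turn":[0,0,0]},{"dp":[0,0,0],"turn":[0,0,0]}]'
python3 -m handwheel '[{"dp":[0,0,0],"turn":[0,0,0]},{"dp":[0,0,0],"turn":[0,0,0]},{"dp":[0,0,0],"turn":[0,0,0]},{"dp":[0,0,0],"turn":[0,0,0]},{"dp":[0,0,0],"turn":[0,0,0]}]' 7.3
python3 - <<'E'
from h import *
save('side','s8'); s=env.read_state(); print(s['position'],s['force']); 
tilt('s8',(.525,.041,.107)); holes('s8',.107)
E
```

```text
time_s: 10.08
position: [0.5255, 0.0411, 0.0896]
eef_rot: [-3.031, -0.001, 0.185]
force: [-2.8, -2.7, 7.4]
opening: 0.056
time_s: 10.5
position: [0.5255, 0.0412, 0.0884]
eef_rot: [-3.03, -0.0, 0.185]
force: [-0.7, 0.1, 0.3]
opening: 0.0729
[0.52545889 0.04119708 0.08837726] [-0.02933402  0.54098661  0.72832519]
plane n 445 slopes deg x,y [ 0.07 -0.01] z at centre 0.10738043934794043
[[569.4, -85.4], [589.6, -48.4], [546.3, -62.1], [549.5, 10.2], [532.2, 6.9], [514.8, 3.6], [546.0, 26.9], [529.0, 23.5], [511.8, 20.4], [542.8, 44.3], [525.6, 41.1], [508.4, 37.6], [540.2, 60.2], [522.6, 56.9], [505.6, 53.8], [536.7, 78.4], [519.4, 75.3], [502.3, 72.2]]
```

The block sits flat: top at 107.4 mm, tilt about 0. I back off straight up, straighten the tool, and look closely at the leg and mark.

```bash

python3 -m handwheel '[{"dp":[0,-0.06,-0.5],"turn":[0,0,0]},{"dp":[0,-0.17,-1.5],"turn":[0,0,0]},{"dp":[0,-0.28,-2.5],"turn":[0,0,0]},{"dp":[0,-0.28,-2.5],"turn":[0,0,0]},{"dp":[0,-0.28,-2.5],"turn":[0,0,0]},{"dp":[0,-0.28,-2.5],"turn":[0,0,0]},{"dp":[0,0,0],"turn":[-3.15,0,0]},{"dp":[0,0,0],"turn":[-3.15,0,0]},{"dp":[0,0,0],"turn":[0,0,0]}]'
python3 - <<'E'
from h import *
delta(.5255,.041,.21,.185)
save('side','s9'); save('top','t9'); tilt('s9',(.525,.041,.107))
o=np.array([.5256,.0410]);th=.186
a=cv2.imread('pics/top0.png')[152:197,330:405];b=cv2.imread('pics/side0.png')[146:212,278:338]
A=cv2.resize(a,(600,360),interpolation=2);B=cv2.resize(b,(360,396),interpolation=2)
A=cv2.resize(A,(440,264))
c=np.zeros((540,800,3),np.uint8);A=cv2.resize(a,(450,270),interpolation=2);c[:270,:450]=A;B=cv2.resize(b,(348,383),interpolation=2);c[:383,452:]=B
b2=cv2.imread('pics/s9.png')[140:200,270:345]; c[275:535,:325]=cv2.resize(b2,(325,260),interpolation=2)
cv2.imwrite('pics/c7.png',c)
E
```

```text
time_s: 11.3
position: [0.5253, 0.0441, 0.2106]
eef_rot: [-3.14, -0.002, 0.19]
force: [-0.5, 0.7, -0.4]
opening: 0.0729
t 11.3 pos [0.5253 0.0441 0.2106] rpy [-3.1403e+00 -2.4000e-03  1.9020e-01] F [-0.5  0.7 -0.4] open 0.0729
dp tool cm [-0.04  0.31  0.06] turn deg [-0.07 -0.14  0.3 ] j [ 0.22  0.5  -0.51  1.85  0.31  0.87 -0.26]
plane n 453 slopes deg x,y [ 0.13 -0.04] z at centre 0.10744218085178157
```

View pics/c7.png

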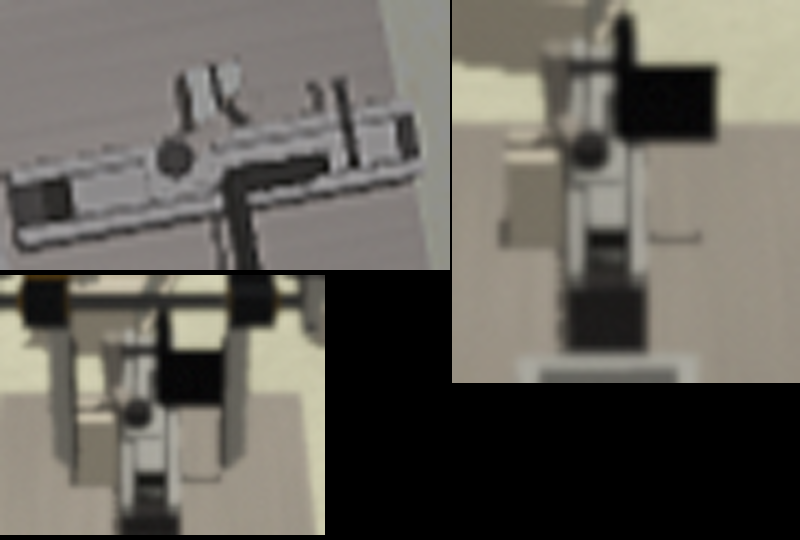

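```bash
cat >> h.py <<'E'
O=np.array([.5256,.0410]);TH=.186;RP=np.array([[np.cos(TH),-np.sin(TH)],[np.sin(TH),np.cos(TH)]])
def pk(n,u,v,z): return ((atz(n,u,v,z)[:2]-O)@RP*1000).round(1)
def wd(x,y): return O+RP@np.array([x,y])/1000
E
python3 - <<'E'
from h import *
t=lambda x,y,z:pk('top',330+(x+.5)/6-.5,152+(y+.5)/6-.5,z)
s=lambda x,y,z:pk('side',278+(x-452+.5)/5.8-.5,146+(y+.5)/5.8-.5,z)
print('top: line',t(220,80,.115),'pointer tip',t(338,85,.123),'pointer mid',t(346,130,.123),'plate ends',t(228,180,.165),t(325,165,.165),'flange end',t(248,265,.162),'pivot',t(175,157,.139),'block edges',t(192,95,.115),t(240,95,.115))
print('side: line',s(530,139,.115),'pointer',s(590,66,.123),'flange left/right top',s(625,68,.162),s(717,66,.162),'pivot',s(590,148,.139),'idx top front edge',s(530,160,.115))
# where would the knob be, in top crop
for nm,P in(('knobtop',(22-1,-160-7,.165)),('line@blockmid',(33,-161,.115))):
    w=wd(*P[:2]); u,v=proj('top',(*w,P[2])); print(nm,(u-330)*6,(v-152)*6, proj('side',(*w,P[2])))
B=np.load('pics/Btop.npy')
for nm,m in(('plate+knob',B[:,4]>150),('idx',(B[:,2]>24)&(B[:,3]<-130)&(B[:,3]>-180)&(B[:,4]>108)&(B[:,4]<122)),('ptr',(B[:,2]>22)&(B[:,3]<-195))):
    q=B[m]; print(nm,len(q),[ (q[:,i].min(),np.median(q[:,i]),q[:,i].max()) for i in(2,3,4)])
S=np.load('pics/Bside.npy')
for nm,m in(('idx',(S[:,2]>22)&(S[:,3]<-130)&(S[:,3]>-185)&(S[:,4]>112)&(S[:,4]<122)),('ptr',(S[:,2]>22)&(S[:,3]<-190)),('fl',(S[:,2]<-16)&(S[:,4]>140)),('plate',(S[:,2]<0)&(S[:,4]>162))):
    q=S[m]; print('side',nm,len(q),[ (q[:,i].min(),np.median(q[:,i]),q[:,i].max()) for i in(2,3,4)] if len(q) else '')
E
```

```text
top: line [  39.2 -164.6] pointer tip [  27.1 -213.7] pointer mid [   7.1 -213.5] plate ends [  -8.5 -153.1] [  -9.4 -194. ] flange end [ -44.5 -155.3] pivot [   7.2 -136.2] block edges [  34.8 -151.3] [  31.1 -172. ]
side: line [  35.3 -167. ] pointer [   8.1 -214.6] flange left/right top [  -8.  -155.3] [ -48.9 -156.9] pivot [   7.5 -126.7] idx top front edge [  34.9 -150.7]
knobtop 245.43422525637493 102.1406412273821 (np.float64(296.149533551973), np.float64(153.80021360732232))
line@blockmid 212.0564111265744 92.72554315320343 (np.float64(291.8636236799176), np.float64(170.8655049905123))
plate+knob 132 [(np.int64(-47), np.float64(-9.5), np.int64(27)), (np.int64(-187), np.float64(-158.0), np.int64(-147)), (np.int64(152), np.float64(164.0), np.int64(168))]
idx 65 [(np.int64(25), np.float64(37.0), np.int64(46)), (np.int64(-165), np.float64(-152.0), np.int64(-142)), (np.int64(112), np.float64(116.0), np.int64(119))]
ptr 5 [(np.int64(24), np.float64(27.0), np.int64(29)), (np.int64(-209), np.float64(-206.0), np.int64(-205)), (np.int64(125), np.float64(127.0), np.int64(128))]
side idx 57 [(np.int64(23), np.float64(34.0), np.int64(47)), (np.int64(-165), np.float64(-151.0), np.int64(-140)), (np.int64(113), np.float64(115.0), np.int64(118))]
side ptr 0 
side fl 94 [(np.int64(-48), np.float64(-33.0), np.int64(-19)), (np.int64(-151), np.float64(-147.0), np.int64(-143)), (np.int64(141), np.float64(153.0), np.int64(165))]
side plate 40 [(np.int64(-47), np.float64(-9.0), np.int64(-3)), (np.int64(-185), np.float64(-160.0), np.int64(-145)), (np.int64(163), np.float64(164.5), np.int64(167))]
```

```bash

python3 -m handwheel '[{"dp":[0,1,0],"turn":[0,0,0]},{"dp":[0,2.2,0],"turn":[0,0,0]},{"dp":[0,3,0],"turn":[0,0,0]},{"dp":[0,3,0],"turn":[0,0,0]},{"dp":[0,3,0],"turn":[0,0,0]},{"dp":[0,3,0],"turn":[0,0,0]},{"dp":[0,1.8,0],"turn":[0,0,0]},{"dp":[0,0.6,0],"turn":[0,0,0]},{"dp":[0,0,0],"turn":[0,0,0]},{"dp":[0,0,0],"turn":[0,0,0]}]'
python3 - <<'E'
from h import *
w=wd(0,-173); delta(*w,.147,.186)
E
```

```text
time_s: 12.23
position: [0.5573, -0.1315, 0.2085]
eef_rot: [-3.138, 0.001, 0.185]
force: [0.0, 0.3, -0.2]
opening: 0.0729
t 12.23 pos [ 0.5573 -0.1315  0.2085] rpy [-3.1382e+00  5.0000e-04  1.8480e-01] F [ 0.   0.3 -0.2] open 0.0729
dp tool cm [ 0.08 -0.22  6.15] turn deg [-0.2   0.03 -0.07] j [ 0.51  0.56 -0.5   1.73  0.32  0.93  0.06]
```

```bash

python3 -m handwheel '[{"dp":[0.05,-0.1,1],"turn":[0,0,0]},{"dp":[0,0,1.5],"turn":[0,0,0]},{"dp":[0,0,1.2],"turn":[0,0,0]},{"dp":[0,0,0.7],"turn":[0,0,0]},{"dp":[0,0,0],"turn":[0,0,0]}]'
python3 -m handwheel '[{"dp":[0,0,0.6],"turn":[0,0,0]},{"dp":[0,0,0.6],"turn":[0,0,0]},{"dp":[0,0,0.55],"turn":[0,0,0]},{"dp":[0,0,0],"turn":[0,0,0]},{"dp":[0,0,0],"turn":[0,0,0]}]'
python3 - <<'E'
from h import *
w=wd(0,-173); delta(*w,.147,.186)
save('side','s10');save('top','t10')
a=cv2.imread('pics/t10.png')[135:210,310:410];b=cv2.imread('pics/s10.png')[120:200,260:360]
cv2.imwrite('pics/c8.png',np.hstack([cv2.resize(a,(400,300),interpolation=2),cv2.resize(b,(400,320),interpolation=2)[:300]]))
E
```

```text
time_s: 12.65
position: [0.5568, -0.1289, 0.1631]
eef_rot: [-3.138, 0.003, 0.188]
force: [-1.1, 0.0, 0.1]
opening: 0.0728
time_s: 13.07
position: [0.5579, -0.1306, 0.1472]
eef_rot: [-3.14, 0.0, 0.185]
force: [-0.1, -0.1, 0.2]
opening: 0.0731
t 13.07 pos [ 0.5579 -0.1306  0.1472] rpy [-3.1397e+00  4.0000e-04  1.8550e-01] F [-0.1 -0.1  0.2] open 0.0731
dp tool cm [-0.   -0.16  0.02] turn deg [-0.11  0.02 -0.03] j [ 0.48  0.64 -0.46  1.79  0.38  0.8   0.01]
```

View pics/c8.png

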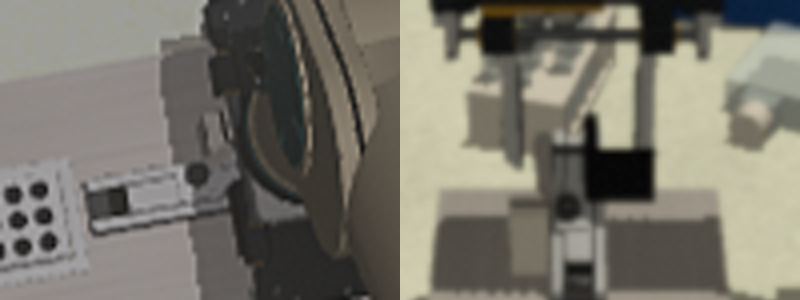

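The −x finger is behind the flange and the +x finger is outside the knob. Pushing part way.

```bash

python3 -m handwheel '[{"dp":[0,-0.4,0],"turn":[0,0,0]},{"dp":[0,-0.4,0],"turn":[0,0,0]},{"dp":[0,-0.5,0],"turn":[0,0,0]},{"dp":[0,-0.6,0],"turn":[0,0,0]},{"dp":[0,-0.6,0],"turn":[0,0,0]},{"dp":[0,-0.6,0],"turn":[0,0,0]},{"dp":[0,-0.6,0],"turn":[0,0,0]},{"dp":[0,-0.4,0],"turn":[0,0,0]},{"dp":[0,0,0],"turn":[0,0,0]}]'
cat >> h.py <<'E'
def flange(f):
    d=np.load(f'pics/{f}.npy'); P=cloud('side',d); q=(P[...,:2]-O)@RP*1000; z=P[...,2]
    m=(q[...,0]>-40)&(q[...,0]<-16)&(q[...,1]>-170)&(q[...,1]<-75)&(z>.142)&(z<.158)&(d>0)
    # front-most plane
    y=q[...,1][m]; y=y[y>np.percentile(y,90)-6]; print(f,'flange front y',np.median(y).round(1),len(y))
E
python3 - <<'E'
from h import *
s=env.read_state(); print('TCP pocket',((s['position'][:2]-O)@RP*1000).round(1),s['position'][2],s['force'].round(1))
for f in('side0','s10'): flange(f)
save('side','s11'); flange('s11'); print(proj('side',(*wd(34,-164.6),.115)))
E
```

```text
time_s: 13.92
position: [0.5504, -0.0898, 0.1476]
eef_rot: [-3.141, -0.0, 0.187]
force: [0.6, -3.9, 0.3]
opening: 0.0727
TCP pocket [   0.2 -133.1] 0.14762648521177227 [ 0.6 -3.9  0.3]
side0 flange front y -154.1 43
s10 flange front y -154.3 45
s11 flange front y -118.1 53
(np.float64(291.51617901701434), np.float64(170.0693992367231))
```

```bash

python3 -m handwheel '[{"dp":[0,-0.3,0],"turn":[0,0,0]},{"dp":[0,-0.4,0],"turn":[0,0,0]},{"dp":[0,-0.3,0],"turn":[0,0,0]},{"dp":[0,0,0],"turn":[0,0,0]},{"dp":[0,0,0],"turn":[0,0,0]}]'
python3 - <<'E'
from h import *
s=env.read_state(); print('TCP pocket',((s['position'][:2]-O)@RP*1000).round(1),s['position'][2],s['force'].round(1))
save('side','s12'); flange('s12'); save('top','t12')
a=cv2.imread('pics/s12.png')[155:190,278:318];b=cv2.imread('pics/t12.png')[150:180,345:385]; 
cv2.imwrite('pics/c9.png',np.hstack([cv2.resize(a,(480,420),interpolation=2),cv2.resize(b,(320,240),interpolation=2)[np.minimum(np.arange(420),239)]]))
E
```

```text
time_s: 14.38
position: [0.5488, -0.0811, 0.1476]
eef_rot: [-3.141, -0.0, 0.185]
force: [2.0, -3.8, 0.3]
opening: 0.0731
TCP pocket [   0.2 -124.3] 0.14763898503940748 [ 2.  -3.8  0.3]
s12 flange front y -109.4 53
```

View pics/c9.png

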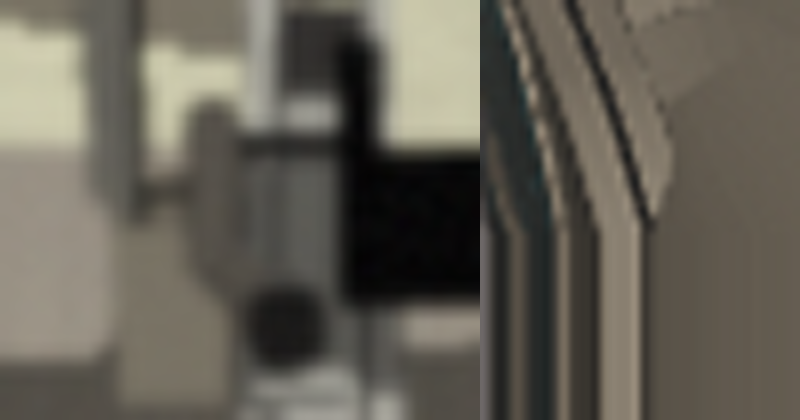

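```bash
python3 - <<'E'
from h import *
g=lambda f:cv2.cvtColor(cv2.imread(f'pics/{f}.png'),cv2.COLOR_BGR2GRAY).astype(int)
a=g('side0');print('side0 v164-178 u288..296');print(a[164:179,286:299])
b=g('s12');print('s12 v160-175 u286..309');print(b[160:176,286:309])
t=g('top0');print('top0 v160..174, u357..376');print(t[160:175,357:377]);print('ptr top0 v163.., u380..392');print(t[162:180:2,380:393])
for v in(169,170,171,172): print(v,pk('side',292,v,.115),pk('side',302,v-3,.123))
E
```

```text
side0 v164-178 u288..296
[[197 198 198 198 197 196 194 176 114  84  85  93 125]
 [196 195 194 195 195 194 192 176 114  89  95 110 136]
 [184 183 186 186 186 185 184 167 116  99 115 134 147]
 [160 160 164 165 165 165 162 150 115  98 116 137 146]
 [146 151 161 163 163 163 157 142 122 101 101 126 138]
 [142 151 165 169 169 166 150 118 104  92  84 100 115]
 [138 132 137 141 142 134 110  92  89  81  69  75  84]
 [140 131 127 130 134 129 118 119 122 109  81  63  60]
 [147 161 170 172 173 173 172 173 173 157 110  67  54]
 [146 157 168 171 171 171 171 171 169 158 114  71  57]
 [139 130 129 130 130 130 130 130 130 124 105  73  71]
 [138 124 115 112 111 113 113 112 113 113 105  79  87]
 [138 123 113 112 113 112 112 112 113 112 104  77  93]
 [137 124 113 111 112 113 112 112 112 113 104  82  94]
 [139 125 114 112 112 111 112 112 112 111 105  88 107]]
s12 v160-175 u286..309
[[ 97  95  89 107 179 198 194 189 189 189 189 180 162 158 134  78  50  49
   47  41  19  11  24]
 [ 97  95  87 102 172 195 198 197 197 198 197 190 169 161 134  78  54  53
   52  46  21   9  25]
 [ 97  95  87  93 157 191 199 19
[... 2595 characters left out ...]
9 150 149 137 127 124
  113 115]]
ptr top0 v163.., u380..392
[[124 124 125 124 124 124 124 124 125 124 124 123 124]
 [126 126 127 126 126 119 113 111 124 121 121 122 122]
 [128  76  75 110 131  88  47  83 131 126 124 124 124]
 [129 133  81  77 133 138  51  52 127 128 126 105 112]
 [106 114  95  92 128 143  86  52  93 133 140 150 150]
 [149 151 150 139 129 133 101  43  67 127 120 112 103]
 [115 107 111 128 145 148 156  78  50 137 148 144 143]
 [150 151 135 134 130 143 147 101  50 101 147 142 141]
 [ 40  36  37  33  60 150 147 156  41  47 156 147 124]]
169 [  32.8 -169.5] [   6.2 -171.9]
170 [  32.7 -164.9] [   6.2 -167.3]
171 [  32.6 -160.4] [   6.2 -162.8]
172 [  32.5 -155.9] [   6.2 -158.2]
```

```bash
python3 - <<'E'
from h import *
print('top line',pk('top',365.45,166,.115),'ptr',pk('top',386.45,168,.123),pk('top',386.45,168,.126))
a=cv2.cvtColor(cv2.imread('pics/side0.png'),cv2.COLOR_BGR2GRAY).astype(int);print(a[152:164,296:308])
for z in(.123,.125): print('side z',z,'ptr now',pk('side',302,167,z),'start',pk('side',302,157,z),pk('side',302,158,z))
print('side line',pk('side',290.5,170.57,.115))
E
```

```text
top line [  36.7 -162. ] ptr [  21. -214.] [  20.7 -213.4]
[[117 117 121 132 126 106 126 157 134 101  48  16]
 [130 127 135 153 149 119 132 151 137 114  55  15]
 [134 130 136 157 152 131 149 156 149 117  53  16]
 [116 109 115 138 136 118 138 144 136 102  46  14]
 [ 88  80  73  86  87  77  88  93  86  65  28  11]
 [ 79  71  52  50  50  47  51  54  51  38  17  10]
 [ 79  72  59  64  63  66  87  93  86  63  27   8]
 [ 80  75  79 100  98 104 141 151 140 103  46  11]
 [ 79  79  98 136 128 119 156 164 152 112  49  12]
 [ 81  80 105 146 137 123 155 161 141 100  43  10]
 [ 81  83 109 147 138 123 154 153 115  73  31   8]
 [ 82  88 118 149 139 126 155 151 104  61  27   9]]
side z 0.123 ptr now [   6.2 -167.3] start [   6.4 -214.4] [   6.4 -209.5]
side z 0.125 ptr now [   6.2 -164.5] start [   6.4 -211.4] [   6.4 -206.6]
side line [  36.6 -162.3]
```

```bash

python3 -m handwheel '[{"dp":[0,-0.25,0],"turn":[0,0,0]},{"dp":[0,-0.25,0],"turn":[0,0,0]},{"dp":[0,0,0],"turn":[0,0,0]},{"dp":[0,0,0],"turn":[0,0,0]},{"dp":[0,0,0],"turn":[0,0,0]}]'
cat >> h.py <<'E'
def ptr(f,tpl='s12'):
    g=lambda n:cv2.cvtColor(cv2.imread(f'pics/{n}.png'),cv2.COLOR_BGR2GRAY).astype(float)
    from scipy.ndimage import map_coordinates
    vs=[]
    for n in(f,):
        I=g(n); col=I[150:178,298:303].mean(1); k=int(np.argmin(col[5:24]))+5
        a,b,c=col[k-1:k+2]; v=150+k+.5*(a-c)/(a-2*b+c); vs.append(v)
    print(f,'ptr v',np.round(v,2),'y',pk('side',300.5,v,.123))
E
python3 - <<'E'
from h import *
for f in('side0','s10','s11','s12'): ptr(f)
for i in range(3):
    save('side',f's13{i}'); ptr(f's13{i}'); flange(f's13{i}')
    s=env.read_state(); print('TCP pocket',((s['position'][:2]-O)@RP*1000).round(1),s['position'][2],s['force'].round(1))
E
```

```text
time_s: 14.9
position: [0.5479, -0.0767, 0.1477]
eef_rot: [-3.141, -0.0, 0.185]
force: [1.3, -5.6, 1.0]
opening: 0.073
side0 ptr v 172.4 y [  10.  -143.1]
s10 ptr v 172.24 y [  10.  -143.8]
s11 ptr v 164.98 y [  10.2 -176.6]
s12 ptr v 166.93 y [  10.2 -167.6]
s130 ptr v 167.96 y [  10.1 -162.9]
s130 flange front y -104.8 48
TCP pocket [ 1.000e-01 -1.197e+02] 0.14763037218543665 [ 1.  -6.   0.5]
s131 ptr v 167.95 y [  10.1 -163. ]
s131 flange front y -104.3 53
TCP pocket [   0.2 -119.7] 0.14762581779436038 [ 0.2 -6.9  1. ]
s132 ptr v 167.96 y [  10.1 -163. ]
s132 flange front y -104.6 51
TCP pocket [   0.2 -119.7] 0.1476390552886551 [ 0.9 -5.6  1.7]
```

```bash

python3 -m handwheel '[{"dp":[0,-0.09,0],"turn":[0,0,0]},{"dp":[0,0,0],"turn":[0,0,0]},{"dp":[0,0,0],"turn":[0,0,0]}]'
python3 -c "
from h import *
save('side','s14'); ptr('s14')"
python3 -m handwheel '[{"dp":[0,0,0],"turn":[0,0,0]},{"dp":[0,0,0],"turn":[0,0,0]},{"dp":[0,0,0],"turn":[0,0,0]},{"dp":[0,0,0],"turn":[0,0,0]}]' 4.5
python3 -c "
from h import *
save('side','s15'); ptr('s15'); flange('s15')
s=env.read_state(); print('TCP pocket',((s['position'][:2]-O)@RP*1000).round(1),s['position'][2],s['force'].round(1),s['opening'])"
```

```text
time_s: 15.3
position: [0.5478, -0.0762, 0.1477]
eef_rot: [3.141, -0.0, 0.185]
force: [0.9, -6.2, 1.5]
opening: 0.0728
s14 ptr v 168.05 y [  10.1 -162.5]
time_s: 15.68
position: [0.549, -0.0759, 0.1475]
eef_rot: [-3.141, -0.003, 0.184]
force: [6.0, -6.1, -3.7]
opening: 0.0498
s15 ptr v 168.05 y [  10.1 -162.6]
s15 flange front y -104.5 50
TCP pocket [   2.2 -119.2] 0.1476655055906049 [ 7.4 -6.1 -3.9] 0.04688854383176051
```

```bash

python3 -m handwheel '[{"dp":[0,0,0],"turn":[0,0,0]},{"dp":[0,0,0],"turn":[0,0,0]},{"dp":[0,0,0],"turn":[0,0,0]},{"dp":[0,0,0],"turn":[0,0,0]},{"dp":[0,0,0],"turn":[0,0,0]},{"dp":[0,0,0],"turn":[0,0,0]},{"dp":[0,0,0],"turn":[0,0,0]}]' 1.5
python3 - <<'E'
from h import *
save('side','s16'); ptr('s16'); flange('s16')
s=env.read_state(); print('TCP pocket',((s['position'][:2]-O)@RP*1000).round(1),s['position'][2],s['force'].round(1),s['opening'])
tilt('s16',(.5255,.041,.107)); crop('s16',255,110,355,210,5.5,'c10')
E
```

```text
time_s: 16.32
position: [0.5471, -0.0763, 0.1481]
eef_rot: [3.141, 0.001, 0.184]
force: [-0.4, -6.7, 4.9]
opening: 0.0244
s16 ptr v 166.0 y [  10.2 -171.9]
s16 flange front y -103.8 50
TCP pocket [  -0.6 -119.3] 0.14803856696909537 [-1.6 -7.4  5.6] 0.024834667766277494
plane n 422 slopes deg x,y [0.14 0.08] z at centre 0.10754485295349474
```

View pics/c10.png

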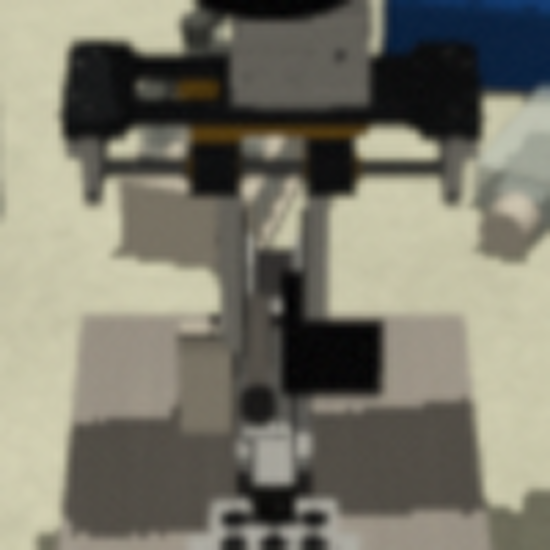

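```bash
python3 - <<'E'
from h import *
g=lambda f:cv2.cvtColor(cv2.imread(f'pics/{f}.png'),cv2.COLOR_BGR2GRAY).astype(int)
print(g('s16')[164:176,285:306])
print(proj('side',(*wd(27,-162.2),.123)),proj('side',(*wd(22,-162.2),.123)))
P=cloud('side',np.load('pics/s16.npy'));Q=cloud('side',np.load('pics/s14.npy'))
for X,n in((Q,'s14'),(P,'s16')):
    q=(X[...,:2]-O)@RP*1000
    m=(q[...,0]>-44)&(q[...,0]<-30)&(q[...,1]>-112)&(q[...,1]<-95)&(X[...,2]>.14)&(X[...,2]<.158); print(n,m.sum(),q[...,1][m].mean().round(2))
# flange image edges rows (bottom & top edge of black rect) at cols 315..322
for f in('s14','s16'):
    c=g(f)[160:190,312:322].mean(1); print(f,c.round(0))
E
```

```text
[[202 203 202 201 200 201 200 200 200 184 128  99  94  85  63  75  76  74
   76  91  97]
 [201 200 198 198 198 199 198 198 195 180 128  99  94  84  61  71  77  79
   85 110 123]
 [190 187 187 188 189 190 188 185 175 161 123 101  95  84  60  69  78  78
   81 100 112]
 [163 164 164 166 169 169 167 154 117 102 106 100  95  85  60  70  78  79
   72  63  59]
 [148 148 155 164 166 167 165 152 106  87 105 101  95  86  62  71  79  79
   70  50  34]
 [144 147 153 169 172 173 172 160 129 111 109  99  96  86  64  72  81  80
   72  59  52]
 [144 141 134 136 137 138 137 129 108 108 101  97  95  87  68  72  81  80
   74  70  66]
 [145 136 110  95  93  91  93  89  82  87  90  94  95  87  67  72  81  81
   75  74  71]
 [144 137 114 100  97  96  96  97  97  96  96  96  96  85  67  73  81  81
   75  75  72]
 [144 139 118 106 104 103 104 105 103 105 102  99  90  82  67  73  81  81
   76  74  72]
 [145 139 122 112 110 111 111 109 110 110 109 103  79  73  66  75  80  80
   76  75  72]
 [145 140 127 116 114 113 114 114 113 114 114 106  74  69  73  77  81  81
   77  74  71]]
(np.float64(294.0888183428743), np.float64(168.13130147833505)) (np.float64(295.9886996536651), np.float64(168.12907372296138))
s14 31 -104.23
s16 29 -103.92
s14 [164. 164. 163. 163. 163. 162. 154. 122.  60.  18.   8.   7.   7.   7.
   7.   7.   7.   7.   8.   8.  18.  57. 109. 133. 119.  89.  78.  78.
  78.  78.]
s16 [169. 170. 170. 170. 170. 170. 161. 128.  63.  18.   8.   7.   8.   7.
   7.   8.   7.   8.   7.   8.  18.  56. 110. 134. 123.  90.  78.  77.
  78.  78.]
```

The lever is shut: opening is 24.8 mm against a 26 mm span. The pointer tip is at row 168.0 (y ≈ −162.5), the line at −162.0 to −162.3. One stability check, then I hand in.

```bash

python3 -m handwheel '[{"dp":[0,0,0],"turn":[0,0,0]},{"dp":[0,0,0],"turn":[0,0,0]},{"dp":[0,0,0],"turn":[0,0,0]},{"dp":[0,0,0],"turn":[0,0,0]},{"dp":[0,0,0],"turn":[0,0,0]},{"dp":[0,0,0],"turn":[0,0,0]}]'
python3 - <<'E'
from h import *
save('side','s17'); g=cv2.cvtColor(cv2.imread('pics/s17.png'),cv2.COLOR_BGR2GRAY).astype(int)
print(g[165:173,[293,294,304,305]].tolist()); flange('s17'); tilt('s17',(.5255,.041,.107))
s=env.read_state(); print(s['force'].round(1),s['opening']); print(env.hand_in())
E
```

```text
time_s: 16.87
position: [0.5471, -0.0763, 0.1481]
eef_rot: [3.141, 0.001, 0.184]
force: [-1.4, -7.3, 6.2]
opening: 0.0248
[[194, 181, 111, 123], [175, 162, 101, 113], [117, 101, 63, 59], [106, 87, 50, 36], [130, 111, 60, 52], [107, 107, 71, 66], [83, 87, 74, 70], [96, 97, 75, 72]]
s17 flange front y -104.0 54
plane n 426 slopes deg x,y [ 0.43 -0.05] z at centre 0.10745037699096538
[-1.  -6.4  6.1] 0.02454494413883988
the job is handed in; nothing more can be done
None
```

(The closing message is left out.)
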